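# Open the bangle cage at a market stall and hold its gate

## Robot

A 6-joint arm with a two-finger parallel gripper is mounted at the origin on the work surface. World frame = base frame: x ahead of the robot, y to its left, z up, the work surface at z = 0. Lengths are in m, angles in rad, forces in N, time in s.
With the tool pointing down it reaches from about 0.35 to 0.975 m from the base axis. Payload 4.9 kg.
Tool frame: the origin (TCP) lies on the centre line of the jaws, within the pads' length; the fingertips stand ctrl.tcp_to_tips ahead of it and the grasp point (between the pads) lies 3 mm ahead of it (ctrl.tcp_to_tips is the distance from the TCP to the fingertips, in m); z points along the fingers, y is the direction in which the jaws open and shut (so a half turn about z gives the same grasp; the last joint's range is limited). The gripper opens to 85 mm and grips with 20 to 120 N. Pads are 22 mm wide; open, the fingers measure 114 mm over their backs; the gripper's body (76 mm by 85 mm) begins 54 mm behind the grasp point. The pads swing forward as they close: fully open they stand 13 mm farther back than shut.
Start: joints at [1.207, 0.053, 1.613, -0, 1.476, -0.119], TCP at [0.151, 0.606, 0.253] pointing down, gripper open.
Joint ranges: [-3.01, 3.01], [-1.01, 2.22], [0.06, 2.58], [-1.02, 4.17], [0.09, 2.62], [-3.14, 3.14]. Speed limits (rad/s): [2.57, 2.57, 3.14, 3.14, 3.14, 3.14].

## Interface

Orientations are given as a rotation vector (axis times angle).
In Python, from station import ctrl, vision gives the robot as it stands.
- The arm moves only by the tool jog_arm, never from a script. Its argument "deltas" is a list of rows, each a list of 7 numbers: the turn, a rotation vector about the tool's x, y, z in rad, then the shift along the tool's x, y, z in cm, then the opening, from 0 (shut) to 1 (fully open). A call has 1 to 12 rows; each row shifts and turns the commanded pose from where the row before left it, along the tool's axes as they then stand; what a row does not reach is not made up. A row lasts 1/12 s, in which the tool goes at most 41.7 mm and 7.16 degrees, less where a joint would pass 70% of its speed; a pose out of reach is approached as far as the arm can. A call with a gripper value outside its range is refused whole. The fingers move at their own pace and stop on an object; "grip_force" is the grip in N (left out, the last holds). Time passes only in rows, so rows that do not move let the fingers close. It gives the time, the measured TCP pose, the force and the opening at its end, in the units of the state.
- ctrl.get_obs(): the state, without advancing time (a new reading comes with each control period).
- vision.get_image(name): name is "side" or "top" or "wrist"; returns (picture, depth): 480x640x3 uint8, red, green, blue; 480x640 float32, m along the optical axis (not along the pixel's ray), 0 where there is no reading.
- vision.calibration(name): a dict with "fx", "fy", "cx", "cy" (pixels), "rvec" (rotation vector, rad) and "tvec" (3), from world to camera coordinates, as OpenCV has them; the wrist camera has in their place "hand_eye" (4x4, takes a point from camera to tool coordinates, whose origin is the TCP and whose axes are the flange's). Camera axes: x right, y down, z forward; pixel columns grow to the right and rows downward; lengths in m; the calibration is good to about 2 mm. The wrist camera is an equidistant fisheye: a pixel r from the principal point sees the ray r / f radians off the axis. A picture is of the moment at which its call begins: read the wrist's pose just before it. calibration takes no time and is no camera call.
- ctrl.finish_job(): hands the job in, once; it reports no verdict.
The state is a dict: "t": time; "q": joint angles; "dq": joint speeds; "effort": joint torques, N m; "tool_pos": TCP position; "tool_rot": TCP orientation; "contact_force": force on the tool from outside, world axes, zero at the start; "wrist_torque": the same for the moment, N m; "opening": finger opening in m.
Only numpy, scipy, OpenCV 4.12 (cv2) and the standard library are available. Lean on these libraries where they do the work, as an engineer would, in place of code of your own. Each camera call takes 0.05 s, during which the arm holds its last target. There are 200 camera calls.

## Task

Open up the bangle cage for a customer: lift the green keeper ring up off the two brass posts and set it down (do not drop it) in the empty wooden tray. Then squeeze the red catch fully together between the fingers, then the blue catch, then take the gate by its post and swing it out towards you, past its stiff detent, until it is wide open. The gate is sprung, so finish while still holding it wide open; leave the bowls, bottle, bangles, figurine and brush as they are.

Things in the scene. Friction and masses are not known exactly. Their poses are not given: they have to be found in the camera images.
- case: Bangle cage, fixed: wooden box 160 (x) x 280 (y) x 150 high. Origin: centre of its underside, z up; its -x side is the front, facing the robot, with a brass barred gate 12 thick against it. In its frame (mm): roof and gate top z 150; gate post, shut, (-86, -90); frame post (-60, -90), 10 dia, 40 tall above the roof; red catch (-55, -5); blue catch (-55, 70); gate hinge (-86, 115).
- keeper: Green keeper ring, 58 outer dia, 48 inner dia, 22 high, 50 g, flat on the roof around both the gate post and the frame post (some 5 of play). Origin: centre of its underside; z is its axis. Grasp across its outside (58) along the case's y, where fingers have room. It must rise 50 to clear the posts.
- tray_in (a point): Centre of the inner floor (5 above the table) of the empty light wooden tray with grey lining, 150 x 150 outside, walls 5 thick, rim 25 above the table; fixed. Axes along its sides. It stands to the right or the left in front of the cage; the dark red tray with rings on the other side is not it.
- red_catch (a point): Red pinch catch: point midway between its two ears, at roof level (150 above the table); axes as the case's. The ears stand side by side along case y, each 24 (x) x 8 (y) x 32 high, 42 over their outsides. Pinched together from above, each slides up to 11 inwards (20 over the outsides) against 5 N and stays. Its hooks hold two 12 high tabs of the gate until each ear is in by 6.
- blue_catch (a point): Blue pinch catch, the same as the red one, 75 to its left (case +y).
- red_a (a joint): Inward travel (m) of the red catch's right ear (case -y): 0 open, 0.011 fully in; counts as squeezed above 0.006.
- red_b (a joint): The same for the red catch's left ear (case +y).
- blue_a (a joint): Inward travel (m) of the blue catch's right ear: as red_a.
- blue_b (a joint): Inward travel (m) of the blue catch's left ear.
- gate (a joint): Gate angle (rad): 0 shut, 1.57 square to the front, stop at 1.6. Swings towards the robot, clockwise from above, about the upright hinge at its left end. A spring always pulls it shut (1 N at the post when shut, 2 to 2.5 N wide open); a detent from about 0.3 to 0.8 adds up to some 4 N. Let go, it falls back to the detent or shuts. Wide open means above 1.2.
- gate_post (a point): Foot of the gate's brass post, level with the gate top (150 above the table), on the post's axis; moves with the gate. Post: upright, 14 dia, 45 tall above this point, 205 from the hinge axis. Pinch it along the case's y while shut (the frame post stands 26 behind it); being round, it can turn between the fingers.
- gate_hinge (a point): Point on the gate's upright hinge axis at roof level (150 above the table).
- white_bowl: Bystander, loose, leave alone: white china bowl, 110 dia x 45. Origin: centre of its underside.
- brass_bowl: Bystander, loose, leave alone: brass bowl, 120 dia x 60. Origin: centre of its underside.
- polish: Bystander, loose, leave alone: amber glass bottle, 48 dia x 130. Origin: centre of its underside.
- bangles: Bystander, loose, leave alone: stack of terracotta-coloured bangles, 66 dia x 50. Origin: centre of its underside.
- figurine: Bystander, loose, leave alone: small turned brass figurine, 40 dia x 60, standing on the rear of the cage's roof. Origin: centre of its underside.
- brush: Bystander, loose, leave alone: small brush, 170 long, lying on the table at the right. Origin: under its middle.
Things that resemble listed ones, but are neither listed nor needed, are in the scene too. Of the things like the keeper, leave any that is black; of the rest the larger one is meant.

How it is judged:
By the outcome, as a careful person would: the job done as asked, in the order asked, and still so for the second after the job is handed in, while the arm keeps its last pose, push and grip.
It also fails if it takes over 64 s, if anything falls off the work surface, if the arm or the gripper's body presses on something with over 40 N, if the wrist force passes 120 N, or if a joint passes its speed limit or range.

## Working session

There is one attempt and no reset: what is moved stays moved. The work goes in short steps, Python scripts to look and compute and a tool call to move; the robot and the scene stay as the last step left them, time stands still between calls to the robot, and variables do not carry over. Pictures are saved under pics/ and viewed, about 8 in all and at most 12, crops included, and the job is handed in when it is done.

Besides the shell and the picture viewer there is one more tool, called after "Request:" as name(argument=value, ...), one argument or row to a line, values as JSON. jog_arm: Moves the arm, as the interface text tells. Its arguments: {"type":"object","properties":{"deltas":{"type":"array"},"grip_force":{"type":"number"}},"required":["deltas"]}

```bash
mkdir -p pics; ls; python3 - <<'E'
from station import ctrl, vision
import cv2,numpy as np
print(ctrl.tcp_to_tips, ctrl.get_obs())
for n in ("top","side"):
    im,d=vision.get_image(n); cv2.imwrite(f"pics/{n}0.png",im[:,:,::-1]); np.save(f"pics/{n}0.npy",d); print(n,vision.calibration(n))
print(vision.calibration("wrist"))
E
```

```text
pics
0.022 {'t': 0.0, 'q': array([ 1.20699291e+00,  5.33739363e-02,  1.61431743e+00, -2.43892307e-05,
        1.47604342e+00, -1.19024172e-01]), 'dq': array([-0.00044187,  0.00023921, -0.00039474,  0.00183963,  0.0007094 ,
        0.00036708]), 'effort': array([-1.75155146e-03, -3.93661094e+01, -3.70183611e+01, -1.90007281e-04,
        6.93278213e-03,  2.87763434e-06]), 'tool_pos': array([0.15126945, 0.60580015, 0.25203841]), 'tool_rot': array([-0.38347566, -3.11760655,  0.00327589]), 'contact_force': array([-0.11965665,  0.20888177,  0.20618035]), 'wrist_torque': array([-0.04844894,  0.05890638, -0.0261373 ]), 'opening': 0.08595213158409305}
top {'fx': 564.7499890710802, 'fy': 564.7499890710802, 'cx': 317.36577145567406, 'cy': 251.15555909391097, 'rvec': array([ 2.14759353, -2.20470725,  0.08061372]), 'tvec': array([-0.01553018,  0.58349455,  1.67152139])}
side {'fx': 524.9423064049632, 'fy': 524.9423064049632, 'cx': 311.6042293831285, 'cy': 241.82369030389958, 'rvec': array([ 2.04436468, -0.85816507,  0.45907885]), 'tvec': array([-0.44352045,  0.30738065,  1.1030992 ])}
{'fx': 371.64829954431775, 'fy': 371.64829954431775, 'cx': 325.4974435869515, 'cy': 239.89021585776592, 'hand_eye': array([[-1.03193138e-03, -9.50523457e-01, -3.10651079e-01,
         8.01022568e-02],
       [ 9.99998594e-01, -5.70190860e-04, -1.57717186e-03,
        -7.43198006e-04],
       [ 1.32200844e-03, -3.10652269e-01,  9.50522709e-01,
        -1.22399637e-01],
       [ 0.00000000e+00,  0.00000000e+00,  0.00000000e+00,
         1.00000000e+00]])}
```

View pics/top0.png

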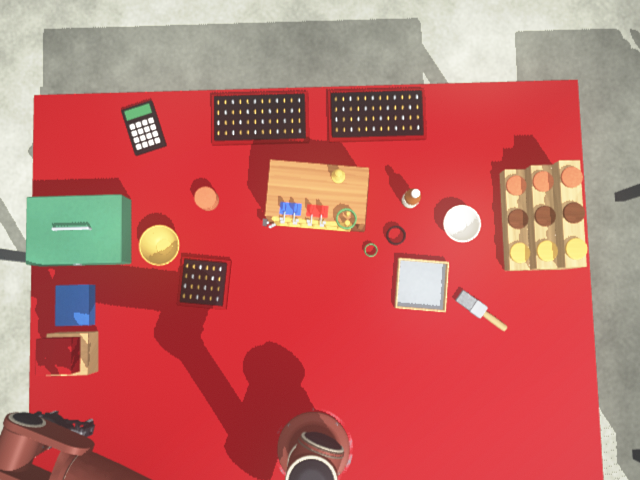

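View pics/side0.png

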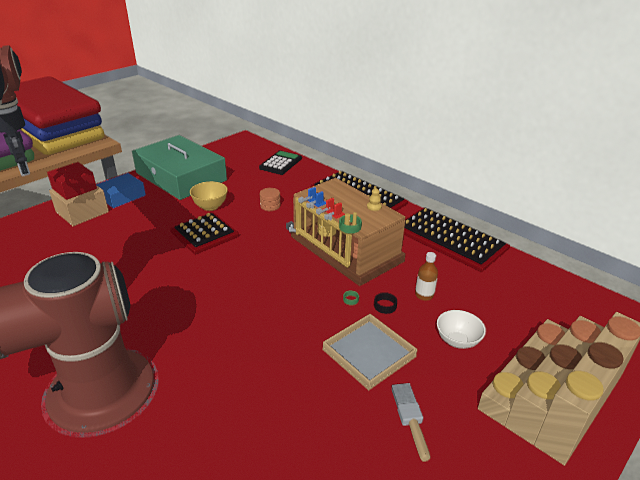

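The top view shows the cage at about (318,197), the keeper on its roof at (345,218), the empty tray at (422,284), the small green and black decoy rings at (371,249) and (396,233), and the dark red ring tray at (204,281). The side view agrees. Next I'll enlarge the cage.

```bash
cat > h.py <<'E'
from station import ctrl, vision
import cv2,numpy as np
from scipy.spatial.transform import Rotation as R
def ray2world(n,u,v,z):
    "pixel -> world point at height z (top/side)"
    c=vision.calibration(n); M=R.from_rotvec(c["rvec"]).as_matrix(); t=np.array(c["tvec"])
    o=-M.T@t; d=M.T@np.array([(u-c["cx"])/c["fx"],(v-c["cy"])/c["fy"],1])
    return o+d*(z-o[2])/d[2]
def proj(n,P):
    c=vision.calibration(n); p=R.from_rotvec(c["rvec"]).apply(P)+c["tvec"]
    return p[...,:2]/p[...,2:]*c["fx"]+[c["cx"],c["cy"]]
def wray(u,v,obs,z):
    c=vision.calibration("wrist"); H=c["hand_eye"]; x,y=(u-c["cx"])/c["fx"],(v-c["cy"])/c["fy"]
    th=np.hypot(x,y); d=np.array([x/th*np.sin(th),y/th*np.sin(th),np.cos(th)]) if th>0 else np.array([0,0,1.])
    T=R.from_rotvec(obs["tool_rot"]); o=T.apply(H[:3,3])+obs["tool_pos"]; d=T.apply(H[:3,:3]@d)
    return o+d*(z-o[2])/d[2]
def wproj(P,obs):
    c=vision.calibration("wrist"); H=c["hand_eye"]; T=R.from_rotvec(obs["tool_rot"])
    p=(T.inv().apply(np.asarray(P)-obs["tool_pos"])-H[:3,3])@H[:3,:3]
    r=np.linalg.norm(p[...,:2],axis=-1,keepdims=True); th=np.arctan2(r,p[...,2:])
    return p[...,:2]/r*th*c["fx"]+[c["cx"],c["cy"]]
E
python3 - <<'E'
from h import *
im=cv2.imread("pics/top0.png"); 
c=cv2.resize(im[150:240,255:385],None,fx=6,fy=6,interpolation=cv2.INTER_CUBIC); cv2.imwrite("pics/c1.png",c)
for p in [(395,258),(448,258),(446,311),(398,308),(422,284)]: print(p,ray2world("top",*p,0.025))
E
```

```text
(395, 258) [ 0.55605462 -0.26258603  0.025     ]
(448, 258) [ 0.55186219 -0.42084883  0.025     ]
(446, 311) [ 0.39448323 -0.40788844  0.025     ]
(398, 308) [ 0.40700097 -0.26597062  0.025     ]
(422, 284) [ 0.47630203 -0.34006377  0.025     ]
```

View pics/c1.png

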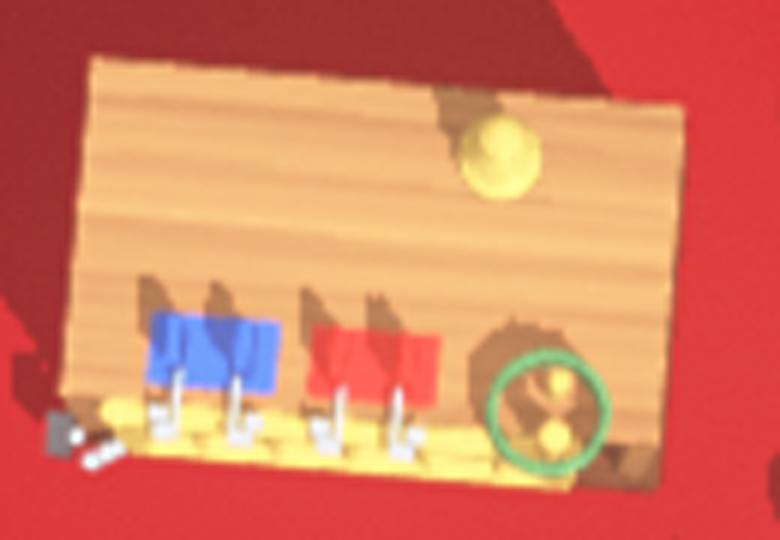

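The crop shows the roof's rear corners at (92,57) and (684,105), the frame post top at (562,383), the gate post top at (553,435), and the ring centred at (549,412).

```bash
python3 - <<'E'
from h import *
f=lambda u,v,z: ray2world("top",255+(u+.5)/6-.5,150+(v+.5)/6-.5,z)[:2]
bl,br=f(92,57,.15),f(684,105,.15); fp=f(562,383,.19); gp=f(553,435,.195); rg=f(549,412,.172)
print(bl,br,np.linalg.norm(bl-br),fp,gp,rg)
ey=(bl-br); yaw=np.arctan2(-ey[0],ey[1]); print("yaw",yaw)
# fit pose
A=np.array([[80,140],[80,-140],[-60,-90],[-86,-90]])/1e3; B=np.array([bl,br,fp,gp])
a0,b0=A.mean(0),B.mean(0); H=(A-a0).T@(B-b0); y=np.arctan2(H[0,1]-H[1,0],H[0,0]+H[1,1]); Rm=np.array([[np.cos(y),-np.sin(y)],[np.sin(y),np.cos(y)]])
t=b0-Rm@a0; print("fit yaw",y,"t",t,"res mm",1e3*(A@Rm.T+t-B))
for n,p in dict(ring=(-73,-90),red=(-55,-5),blue=(-55,70),hinge=(-86,115)).items(): print(n,Rm@np.array(p)/1e3+t)
o=ctrl.get_obs(); print(R.from_rotvec(o["tool_rot"]).as_matrix().round(3))
E
```

```text
[0.83622476 0.09523315] [ 0.80561631 -0.18159755] 0.2785177088315118 [ 0.67001406 -0.11851762] [ 0.6457254  -0.11348871] [ 0.65943318 -0.11306793]
yaw -0.11012010328008251
fit yaw -0.1112466149542064 t [ 0.74091255 -0.03448229] res mm [[-0.2643152   0.53776159]
 [-0.74070868 -0.90071034]
 [ 1.2778194   1.25270642]
 [-0.27279552 -0.88975767]]
ring [ 0.65837224 -0.11582169]
red [ 0.68569744 -0.03334543]
blue [0.69402374 0.04119095]
hinge [0.66821115 0.08935432]
[[-0.97   0.242 -0.001]
 [ 0.242  0.97  -0.002]
 [ 0.    -0.002 -1.   ]]
```

Request:
jog_arm(
  deltas=[
    [0,0,-0.066,0,0,-1,1],
    [0,0,-0.067,0,0,-1,1],
    [0,0,0,-1.5,-1.5,-0.5,1],
    [0,0,0,-2.4,-2.7,-0.2,1],
    [0,0,0,-2.4,-2.7,-0.2,1],
    [0,0,0,-2.4,-2.7,-0.2,1],
    [0,0,0,-2.4,-2.7,-0.2,1],
    [0,0,0,-2.4,-2.7,-0.2,1],
    [0,0,0,-2.4,-2.7,-0.2,1],
    [0,0,0,-2.4,-2.7,-0.2,1],
    [0,0,0,-2.4,-2.7,-0.2,1],
    [0,0,0,-2.4,-2.7,-0.2,1],
  ],
)

```text
t: 1.1
tool_pos: [0.3526, 0.3225, 0.2959]
tool_rot: [-0.175, -3.136, 0.0]
contact_force: [0.5, 0.2, -0.2]
opening: 0.0853
```

Request:
jog_arm(
  deltas=[
    [0,0,0,-2.4,-2.7,0,1],
    [0,0,0,-2.4,-2.7,0,1],
    [0,0,0,-2.4,-2.7,0,1],
    [0,0,0,-2.4,-2.7,0,1],
    [0,0,0,-2.4,-2.7,0,1],
    [0,0,0,-2.4,-2.7,0,1],
    [0,0,0,-2.4,-2.7,0,1],
    [0,0,0,-2.4,-2.7,0,1],
    [0,0,0,-2.4,-2.7,0,1],
    [0,0,0,-2.4,-2.7,0,1],
    [0,0,0,-1.2,-1.3,0,1],
    [0,0,0,0,0,0,1],
  ],
)

```text
t: 2.1
tool_pos: [0.5722, 0.012, 0.2953]
tool_rot: [-0.182, -3.135, 0.001]
contact_force: [-0.1, 0.1, 0.3]
opening: 0.0854
```

Request:
jog_arm(
  deltas=[
    [0,0,0,-2,-2.4,0,1],
    [0,0,0,-2,-2.4,0,1],
    [0,0,0,-2,-2.4,0,1],
    [0,0,0,-2,-2.4,0,1],
    [0,0,0,-2,-2.2,0,1],
    [0,0,0,0,0,1,1],
    [0,0,0,0,0,0,1],
    [0,0,0,0,0,0,1],
  ],
)

```text
t: 2.77
tool_pos: [0.6564, -0.1121, 0.2848]
tool_rot: [-0.174, -3.134, -0.002]
contact_force: [0.1, -0.3, 0.0]
opening: 0.0851
```

```bash
python3 - <<'E'
from h import *
o=ctrl.get_obs(); im,d=vision.get_image("wrist"); cv2.imwrite("pics/w1.png",im[:,:,::-1]); print(o["tool_pos"],o["tool_rot"])
case=lambda x,y,z: R.from_euler("z",-.1112).apply(np.array([x,y,z])/1e3)+[.7409,-.0345,0]
for n,p in dict(fp=(-60,-90,190),gp=(-86,-90,195),gf=(-86,-90,150),red=(-55,-5,182),blue=(-55,70,182),hinge=(-86,115,150)).items(): print(n,wproj(case(*p),o).round(1),case(*p).round(4))
E
```

```text
[ 0.6563872  -0.11208519  0.28484373] [-1.73857161e-01 -3.13370793e+00 -2.13275606e-03]
fp [321.5 277.1] [ 0.6713 -0.1173  0.19  ]
gp [321.2 240.7] [ 0.6454 -0.1144  0.195 ]
gf [321.9 221.3] [ 0.6454 -0.1144  0.15  ]
red [445.6 277.7] [ 0.6857 -0.0334  0.182 ]
blue [537.  274.7] [0.694  0.0412 0.182 ]
hinge [567.  223.8] [0.6682 0.0893 0.15  ]
```

View pics/w1.png

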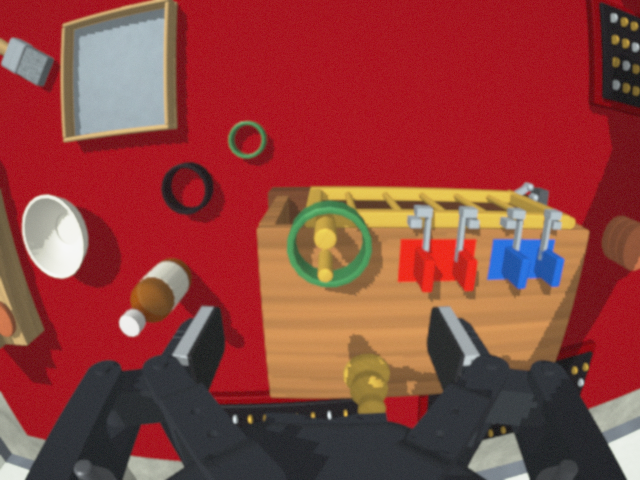

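The wrist view shows the gate post top at (325,239), the frame post top at (325,276), and the ring spanning u 288–372 (centre 330,243). The red ears are around u=445 and the blue around u=533, all within 4 px of my fit.

```bash
python3 - <<'E'
from h import *
o=ctrl.get_obs()
print(wray(325,239,o,.195),wray(325,276,o,.19),wray(330,243,o,.172),"tray corners(img TL,TR,BR,BL)")
for p in [(62,25),(176,1),(175,129),(64,141)]: print(wray(*p,o,.025))
t=R.from_rotvec(o["tool_rot"]); print(t.as_matrix().round(3))
for tgt in ([.659,-.1145,.175],[.6454,-.1135,.185]): print("delta cm",t.inv().apply(np.array(tgt)-o["tool_pos"])*100)
E
```

```text
[ 0.64520071 -0.11191992  0.195     ] [ 0.67150821 -0.11488454  0.19      ] [ 0.65573041 -0.10977294  0.172     ] tray corners(img TL,TR,BR,BL)
[ 0.39198078 -0.4058723   0.025     ]
[ 0.41462008 -0.24755274  0.025     ]
[ 0.55845953 -0.26444151  0.025     ]
[ 0.53938544 -0.42049203  0.025     ]
[[-0.994  0.11  -0.002]
 [ 0.11   0.994  0.001]
 [ 0.002  0.001 -1.   ]]
delta cm [-0.28843065 -0.23859807 11.07137121]
delta cm [ 1.07594861 -0.28822451 10.0735704 ]
```

Request:
jog_arm(
  deltas=[
    [0,0,0,-0.2,-0.05,2.5,1],
    [0,0,0,0,0,2.5,1],
    [0,0,0,0,0,2,1],
    [0,0,0,0,0,1.5,1],
    [0,0,0,0,0,1,1],
    [0,0,0,0,0,0.8,1],
    [0,0,0,0,0,0.7,1],
    [0,0,0,0,0,0,1],
  ],
)

```text
t: 3.48
tool_pos: [0.6589, -0.114, 0.1754]
tool_rot: [-0.175, -3.135, -0.0]
contact_force: [0.1, 0.9, 0.1]
opening: 0.0853
```

Request:
jog_arm(
  deltas=[
    [0,0,0,0,0,0,0.7],
    [0,0,0,0,0,0,0.66],
    [0,0,0,0,0,0,0.64],
    [0,0,0,0,0,0,0.62],
    [0,0,0,0,0,0,0.6],
    [0,0,0,0,0,0,0.5],
    [0,0,0,0,0,0,0.5],
    [0,0,0,0,0,0,0.5],
  ],
  grip_force=25,
)

```text
t: 4.15
tool_pos: [0.6602, -0.1146, 0.1782]
tool_rot: [0.175, 3.134, -0.001]
contact_force: [0.1, -0.7, 5.8]
opening: 0.0577
```

Request:
jog_arm(
  deltas=[
    [0,0,0,0,0,-0.4,0.5],
    [0,0,0,0,0,-0.8,0.5],
    [0,0,0,0,0,-1,0.5],
    [0,0,0,0,0,-1.2,0.5],
    [0,0,0,0,0,-1.2,0.5],
    [0,0,0,0,0,-1.2,0.5],
    [0,0,0,0,0,-1.2,0.5],
    [0,0,0,0,0,-1,0.5],
    [0,0,0,0,0,-0.5,0.5],
    [0,0,0,0,0,0,0.5],
  ],
)

```text
t: 4.98
tool_pos: [0.66, -0.1145, 0.2637]
tool_rot: [0.175, 3.133, -0.001]
contact_force: [-0.7, -1.5, -0.6]
opening: 0.0573
```

```bash
python3 - <<'E'
from h import *
o=ctrl.get_obs(); im,d=vision.get_image("wrist"); cv2.imwrite("pics/w2.png",im[:,:,::-1]); print(o["tool_pos"],o["opening"])
t=R.from_rotvec(o["tool_rot"]); print("to tray, cm",t.inv().apply(np.array([.476,-.335,.259])-o["tool_pos"])*100)
E
```

```text
[ 0.65998068 -0.11451489  0.26372507] 0.05734109410814114
to tray, cm [ 15.82483987 -23.96319746   0.43429573]
```

View pics/w2.png

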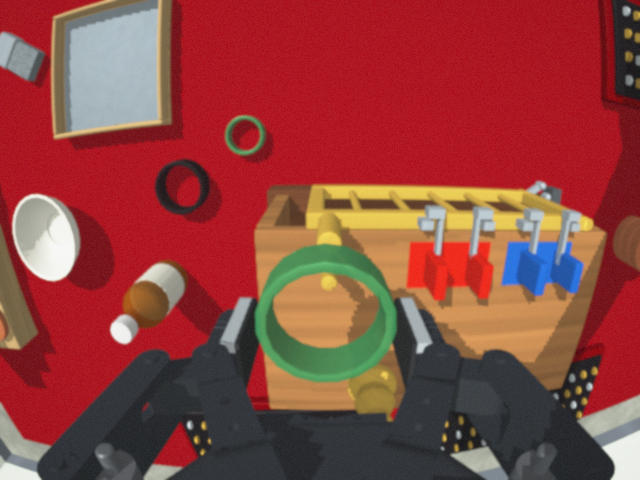

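The ring is held level and clear of both posts, with its centre at about (326,315). The gate post is free. Next I carry it to the tray.

Request:
jog_arm(
  deltas=[
    [0,0,0,0.7,-1,0,0.5],
    [0,0,0,1.5,-2.3,0,0.5],
    [0,0,0,1.5,-2.3,0,0.5],
    [0,0,0,1.5,-2.3,0,0.5],
    [0,0,0,1.5,-2.3,0,0.5],
    [0,0,0,1.5,-2.3,0,0.5],
    [0,0,0,1.5,-2.3,0,0.5],
    [0,0,0,1.5,-2.3,0,0.5],
    [0,0,0,1.5,-2.3,0,0.5],
    [0,0,0,1.5,-2.3,0,0.5],
    [0,0,0,1.5,-2.3,0,0.5],
    [0,0,0,0,0,0,0.5],
  ],
)

```text
t: 6.03
tool_pos: [0.4728, -0.3383, 0.26]
tool_rot: [-0.183, -3.133, 0.001]
contact_force: [-0.4, -0.3, -0.8]
opening: 0.0574
```

Request:
jog_arm(
  deltas=[
    [0,0,0,0,0,1.5,0.5],
    [0,0,0,0,0,2.5,0.5],
    [0,0,0,0,0,2.5,0.5],
    [0,0,0,0,0,2.5,0.5],
    [0,0,0,0,0,2.5,0.5],
    [0,0,0,0,0,2.5,0.5],
    [0,0,0,0,0,2.5,0.5],
    [0,0,0,0,0,2,0.5],
    [0,0,0,0,0,1.5,0.5],
    [0,0,0,0,0,1,0.5],
    [0,0,0,0,0,0.5,0.5],
    [0,0,0,0,0,0,0.5],
  ],
)

```text
t: 7.03
tool_pos: [0.4756, -0.3345, 0.0448]
tool_rot: [-0.175, -3.134, -0.003]
contact_force: [-0.0, 0.8, -0.1]
opening: 0.0577
```

Request:
jog_arm(
  deltas=[
    [0,0,0,0,0,0.4,0.5],
    [0,0,0,0,0,0.3,0.5],
    [0,0,0,0,0,0.2,0.5],
    [0,0,0,0,0,0.2,0.5],
    [0,0,0,0,0,0,0.5],
  ],
)

```text
t: 7.45
tool_pos: [0.4764, -0.3353, 0.0353]
tool_rot: [0.175, 3.137, -0.0]
contact_force: [0.1, -0.5, -1.2]
opening: 0.0578
```

Request:
jog_arm(
  deltas=[
    [0,0,0,0,0,0.1,0.5],
    [0,0,0,0,0,0.1,0.5],
    [0,0,0,0,0,0.1,0.5],
    [0,0,0,0,0,0,0.5],
  ],
)

```text
t: 7.78
tool_pos: [0.4767, -0.3355, 0.0332]
tool_rot: [-0.175, -3.137, 0.0]
contact_force: [-1.3, 1.7, 4.7]
opening: 0.0574
```

Request:
jog_arm(
  deltas=[
    [0,0,0,0,0,0,0.7],
    [0,0,0,0,0,0,0.75],
    [0,0,0,0,0,0,0.85],
    [0,0,0,0,0,0,1],
    [0,0,0,0,0,-0.5,1],
    [0,0,0,0,0,-1.5,1],
    [0,0,0,0,0,-2.5,1],
    [0,0,0,0,0,-3,1],
    [0,0,0,0,0,-3.5,1],
    [0,0,0,0,0,-3.5,1],
    [0,0,0,0,0,-3.5,1],
    [0,0,0,0,0,-3.5,0.68],
  ],
)

```text
t: 8.78
tool_pos: [0.4762, -0.335, 0.2494]
tool_rot: [0.175, 3.136, -0.0]
contact_force: [1.5, -0.1, 0.1]
opening: 0.0753
```

```bash
python3 - <<'E'
from h import *
o=ctrl.get_obs(); im,d=vision.get_image("wrist"); cv2.imwrite("pics/w3.png",im[:,:,::-1]); print(o["tool_pos"],o["opening"],ctrl.tcp_to_tips)
t=R.from_rotvec(o["tool_rot"]); print("to red, cm",t.inv().apply(np.array([.6857,-.0334,.29])-o["tool_pos"])*100)
E
```

```text
[ 0.4762014  -0.33504067  0.24941096] 0.07532466258298713 0.022
to red, cm [-17.45588083  32.31170741  -4.06054864]
```

View pics/w3.png

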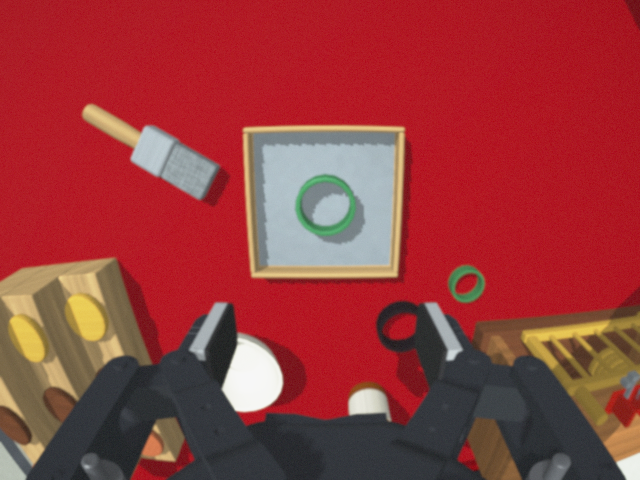

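The keeper lies flat in the middle of the empty tray at (326,206), and everything around it looks undisturbed. Now the red catch.

Request:
jog_arm(
  deltas=[
    [0,0,0,0,0.5,-2,0.68],
    [0,0,0,-1,2,-2,0.68],
    [0,0,0,-1.6,3,0,0.68],
    [0,0,0,-1.6,3,0,0.68],
    [0,0,0,-1.6,3,0,0.68],
    [0,0,0,-1.6,3,0,0.68],
    [0,0,0,-1.6,3,0,0.68],
    [0,0,0,-1.6,3,0,0.68],
    [0,0,0,-1.6,3,0,0.68],
    [0,0,0,-1.6,3,0,0.68],
    [0,0,0,-1.6,3,0,0.68],
    [0,0,0,-1.6,2.7,0,0.68],
  ],
)

```text
t: 9.83
tool_pos: [0.682, -0.0323, 0.2873]
tool_rot: [0.174, 3.137, 0.0]
contact_force: [-0.5, -0.7, 0.2]
opening: 0.058
```

```bash
cat >> h.py <<'E'
def case(x,y,z): return R.from_euler("z",-.1112).apply(np.array([x,y,z])/1e3)+[.7409,-.0345,0]
def delta(P):
    o=ctrl.get_obs(); t=R.from_rotvec(o["tool_rot"]); m=t.as_matrix()
    print("t",o["t"],"pos",o["tool_pos"].round(4),"open",round(float(o["opening"]),4),"F",o["contact_force"].round(1),"delta cm",(t.inv().apply(np.array(P)-o["tool_pos"])*100).round(2),"ydir",m[:,1].round(3),"z",m[:,2].round(3))
E
python3 - <<'E'
from h import *
delta([.6857,-.0334,.29]); delta([.6857,-.0334,.192])
E
```

```text
t 9.8333 pos [ 0.682  -0.0323  0.2873] open 0.058 F [-0.5 -0.7  0.2] delta cm [-0.38 -0.07 -0.27] ydir [0.111 0.994 0.   ] z [ 0.  0. -1.]
t 9.8333 pos [ 0.682  -0.0323  0.2873] open 0.058 F [-0.5 -0.7  0.2] delta cm [-0.38 -0.07  9.53] ydir [0.111 0.994 0.   ] z [ 0.  0. -1.]
```

Request:
jog_arm(
  deltas=[
    [0,0,0,-0.3,0,1.5,0.68],
    [0,0,0,0,0,2,0.68],
    [0,0,0,0,0,2,0.68],
    [0,0,0,0,0,1.5,0.68],
    [0,0,0,0,0,1,0.68],
    [0,0,0,0,0,0.8,0.68],
    [0,0,0,0,0,0.6,0.68],
    [0,0,0,0,0,0,0.68],
  ],
)

```text
t: 10.5
tool_pos: [0.6838, -0.0348, 0.1922]
tool_rot: [-0.176, -3.135, -0.0]
contact_force: [-0.4, 0.2, -0.1]
opening: 0.058
```

Request:
jog_arm(
  deltas=[
    [0,0,0,0,0,0,0.5],
    [0,0,0,0,0,0,0.45],
    [0,0,0,0,0,0,0.4],
    [0,0,0,0,0,0,0.35],
    [0,0,0,0,0,0,0.3],
    [0,0,0,0,0,0,0.25],
    [0,0,0,0,0,0,0.15],
    [0,0,0,0,0,0,0.1],
    [0,0,0,0,0,0,0.1],
    [0,0,0,0,0,0,0.1],
  ],
  grip_force=40,
)

```text
t: 11.33
tool_pos: [0.6854, -0.0305, 0.1963]
tool_rot: [0.173, 3.134, 0.012]
contact_force: [-2.2, 14.0, 6.6]
opening: 0.017
```

Request:
jog_arm(
  deltas=[
    [0,0,0,0,0.4,0,0.1],
    [0,0,0,0,0,0,0.1],
    [0,0,0,0,0,0,0.1],
    [0,0,0,0,0,0,0.1],
  ],
)

```text
t: 11.67
tool_pos: [0.6854, -0.0301, 0.1963]
tool_rot: [0.175, 3.134, 0.001]
contact_force: [-2.9, 3.3, 6.5]
opening: 0.0169
```

Request:
jog_arm(
  deltas=[
    [0,0,0,0,0,0,0.35],
    [0,0,0,0,0,0,0.5],
    [0,0,0,0,0,0,0.68],
    [0,0,0,0,0,0,0.68],
    [0,0,0,0,0,-1,0.68],
    [0,0,0,0,0,-2,0.68],
    [0,0,0,0,0,-3,0.68],
    [0,0,0,0,0,-2,0.68],
    [0,0,0,0,0,-1,0.68],
    [0,0,0,0,0,0,0.68],
  ],
)

```text
t: 12.5
tool_pos: [0.6862, -0.031, 0.2878]
tool_rot: [0.175, 3.13, -0.001]
contact_force: [0.4, 0.5, 0.2]
opening: 0.0586
```

```bash
python3 - <<'E'
from h import *
o=ctrl.get_obs(); im,d=vision.get_image("wrist"); cv2.imwrite("pics/w4.png",im[:,:,::-1])
delta([.694,.0412,.29])
for p in [(-55,-5,182),(-55,70,182),(-86,-90,195)]: print(wproj(case(*p),o))
E
```

```text
t 12.55 pos [ 0.6853 -0.0308  0.2851] open 0.0581 F [-0.9 -0.2 -1.1] delta cm [-0.06  7.25 -0.5 ] ydir [ 0.112  0.994 -0.   ] z [ 0.003 -0.001 -1.   ]
[323.43083691 246.77389823]
[435.55058046 246.45818841]
[186.52596063 206.57492587]
```

View pics/w4.png

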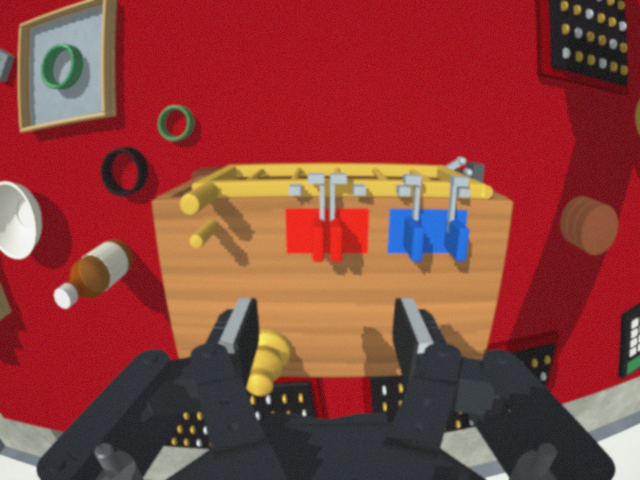

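The red ears are now together at (318,240) and (336,240), with the hooks spread clear of the gate tabs. The blue ears, at (414,240) and (457,240), are still apart. The catches sit about 2 mm further +y than my fit, so I'm correcting for that on blue.

Request:
jog_arm(
  deltas=[
    [0,0,0,0,1.5,0,0.68],
    [0,0,0,0,2.5,0,0.68],
    [0,0,0,0,2.5,0,0.68],
    [0,0,0,0,1,0,0.68],
    [0,0,0,0,0,1.5,0.68],
    [0,0,0,0,0,2,0.68],
    [0,0,0,0,0,2,0.68],
    [0,0,0,0,0,1.5,0.68],
    [0,0,0,0,0,1.2,0.68],
    [0,0,0,0,0,0.8,0.68],
    [0,0,0,0,0,0,0.68],
  ],
)

```text
t: 13.47
tool_pos: [0.6918, 0.0435, 0.1901]
tool_rot: [-0.176, -3.132, 0.0]
contact_force: [-0.2, -0.2, -0.4]
opening: 0.058
```

Request:
jog_arm(
  deltas=[
    [0,0,0,0,0,0,0.5],
    [0,0,0,0,0,0,0.45],
    [0,0,0,0,0,0,0.4],
    [0,0,0,0,0,0,0.35],
    [0,0,0,0,0,0,0.3],
    [0,0,0,0,0,0,0.25],
    [0,0,0,0,0,0,0.15],
    [0,0,0,0,0,0,0.1],
    [0,0,0,0,0,0,0.1],
    [0,0,0,0,0,0,0.1],
  ],
)

```text
t: 14.3
tool_pos: [0.6937, 0.0444, 0.196]
tool_rot: [0.175, 3.134, 0.001]
contact_force: [-4.2, 2.0, 7.4]
opening: 0.0173
```

Request:
jog_arm(
  deltas=[
    [0,0,0,0,0,0,0.35],
    [0,0,0,0,0,0,0.5],
    [0,0,0,0,0,0,0.68],
    [0,0,0,0,0,0,0.68],
    [0,0,0,0,0,-1,0.68],
    [0,0,0,0,0,-2,0.68],
    [0,0,0,0,0,-3,0.68],
    [0,0,0,0,0,-2,0.68],
    [0,0,0,0,0,-1,0.68],
    [0,0,0,0,0,0,0.68],
  ],
)

```text
t: 15.13
tool_pos: [0.6946, 0.0438, 0.2879]
tool_rot: [0.175, 3.13, 0.0]
contact_force: [0.5, 0.1, -0.1]
opening: 0.0585
```

```bash
python3 - <<'E'
from h import *
delta([.645,-.112,.285])
E
```

```text
t 15.1333 pos [0.6946 0.0438 0.2879] open 0.0585 F [ 0.5  0.1 -0.1] delta cm [  3.19 -16.03   0.26] ydir [0.112 0.994 0.   ] z [ 0.007 -0.    -1.   ]
```

Request:
jog_arm(
  deltas=[
    [0,0,0,0.2,-1,0,0.5],
    [0,0,0,0.6,-3,0,0.5],
    [0,0,0,0.6,-3,0,0.5],
    [0,0,0,0.6,-3,0,0.5],
    [0,0,0,0.6,-3,0,0.5],
    [0,0,0,0.4,-2,0,0.5],
    [0,0,0,0.2,-1,0,0.5],
    [0,0,0,0,0,0,0.5],
    [0,0,0,0,0,0,0.5],
  ],
)

```text
t: 15.88
tool_pos: [0.6429, -0.1115, 0.2818]
tool_rot: [-0.177, -3.135, -0.002]
contact_force: [-0.2, 0.1, 0.4]
opening: 0.043
```

```bash
python3 - <<'E'
from h import *
o=ctrl.get_obs(); im,d=vision.get_image("wrist"); cv2.imwrite("pics/w5.png",im[:,:,::-1])
delta([.645,-.112,.194])
for p in [(.645,-.112,.195),(.6715,-.1145,.19)]: print(wproj(p,o))
E
```

```text
t 15.9333 pos [ 0.6433 -0.1108  0.2822] open 0.0429 F [ 0.1 -0.6 -0.2] delta cm [-0.2  -0.1   8.82] ydir [0.111 0.994 0.001] z [-0.001  0.001 -1.   ]
[326.62635775 262.20105045]
[327.37018528 297.75402907]
```

View pics/w5.png

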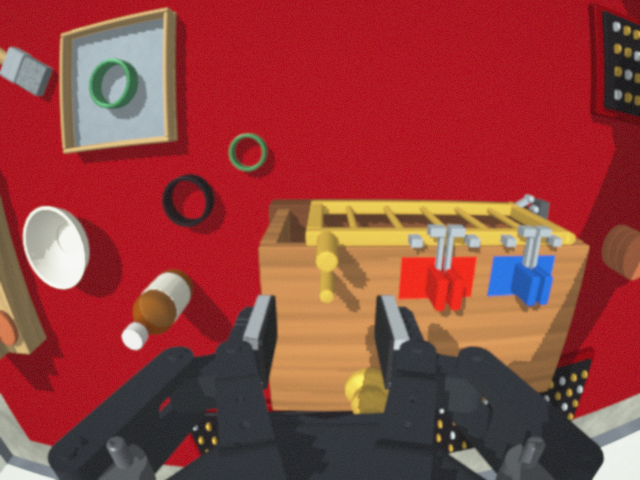

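Both catches are pinched together (red about 436/457, blue about 525/543). The gate post top at (327,258) matches my prediction. I'll go down on it and grip.

Request:
jog_arm(
  deltas=[
    [0,0,0,-0.2,-0.1,1.5,0.5],
    [0,0,0,0,0,2,0.5],
    [0,0,0,0,0,2,0.5],
    [0,0,0,0,0,1.4,0.5],
    [0,0,0,0,0,1,0.5],
    [0,0,0,0,0,0.6,0.5],
    [0,0,0,0,0,0.3,0.5],
    [0,0,0,0,0,0,0.5],
  ],
)

```text
t: 16.6
tool_pos: [0.6454, -0.1125, 0.1949]
tool_rot: [-0.175, -3.136, -0.0]
contact_force: [0.7, -0.4, -0.8]
opening: 0.0423
```

Request:
jog_arm(
  deltas=[
    [0,0,0,0,0,0,0.4],
    [0,0,0,0,0,0,0.3],
    [0,0,0,0,0,0,0.25],
    [0,0,0,0,0,0,0.2],
    [0,0,0,0,0,0,0.15],
    [0,0,0,0,0,0,0.05],
    [0,0,0,0,0,0,0.05],
    [0,0,0,0,0,0,0.05],
  ],
  grip_force=60,
)

```text
t: 17.27
tool_pos: [0.646, -0.1113, 0.1966]
tool_rot: [0.175, 3.135, 0.005]
contact_force: [-0.9, 5.5, 2.6]
opening: 0.0114
```

```bash
python3 - <<'E'
from h import *
delta([.645,-.112,.194])
E
```

```text
t 17.2667 pos [ 0.646  -0.1113  0.1966] open 0.0114 F [-0.9  5.5  2.6] delta cm [ 0.1  -0.08  0.26] ydir [0.111 0.994 0.003] z [ 0.002  0.003 -1.   ]
```

Request:
jog_arm(
  deltas=[
    [0,0,0,0.5,0.1,0,0.05],
    [0,0,0,0.5,0,0,0.05],
    [0,0,0,1,0.1,0,0.05],
    [0,0,0,1,0.13,0,0.05],
    [0,0,0,1,0.18,0,0.05],
    [0,0,0,1,0.23,0,0.05],
    [0,0,0,1,0.28,0,0.05],
    [0,0,0,0,0,0,0.05],
  ],
)

```text
t: 17.93
tool_pos: [0.5861, -0.0956, 0.1965]
tool_rot: [0.176, 3.134, -0.001]
contact_force: [4.6, 1.6, 4.2]
opening: 0.0117
```

```bash
cat >> h.py <<'E'
def gate(px=.6455,py=-.1105):
    "gate angle and radius error as implied by the tool position"
    o=ctrl.get_obs(); h=np.array([px,py])+R.from_euler("z",-.1112).apply([0,.205,0])[:2]
    v=R.from_euler("z",.1112).apply(np.r_[o["tool_pos"][:2]-h,0]); print("theta",np.arctan2(-v[0],-v[1]),"r mm",np.hypot(*v[:2])*1e3,"F case",R.from_euler("z",.1112).apply(o["contact_force"]).round(1),o["tool_pos"].round(4),o["opening"])
E
python3 -c "
from h import *
gate()"
```

```text
theta 0.29938307284070637 r mm 205.92241540484468 F case [4.4 2.1 4.2] [ 0.5861 -0.0956  0.1965] 0.011689483478950454
```

Request:
jog_arm(
  deltas=[
    [0,0,0,0.97,0.33,0,0.05],
    [0,0,0,0.96,0.37,0,0.05],
    [0,0,0,0.93,0.42,0,0.05],
    [0,0,0,0.91,0.47,0,0.05],
    [0,0,0,0.89,0.51,0,0.05],
    [0,0,0,0.86,0.56,0,0.05],
    [0,0,0,0.83,0.6,0,0.05],
    [0,0,0,0.8,0.64,0,0.05],
    [0,0,0,0.77,0.68,0,0.05],
    [0,0,0,0.73,0.72,0,0.05],
    [0,0,0,0,0,0,0.05],
  ],
)

```text
t: 18.85
tool_pos: [0.5042, -0.0353, 0.1964]
tool_rot: [-0.175, -3.132, 0.011]
contact_force: [-6.9, -7.8, 9.7]
opening: 0.0113
```

```bash
python3 -c "
from h import *
gate()"
```

```text
theta 0.7948950512895538 r mm 208.44457127641488 F case [-6.  -8.5  9.7] [ 0.5042 -0.0353  0.1964] 0.011309826165375262
```

Request:
jog_arm(
  deltas=[
    [0,0,0,0.2,-0.2,-0.2,0.05],
    [0,0,0,0.69,0.75,0,0.05],
    [0,0,0,0.66,0.79,0,0.05],
    [0,0,0,0.61,0.82,0,0.05],
    [0,0,0,0.58,0.85,0,0.05],
    [0,0,0,0,0,0,0.05],
  ],
)

```text
t: 19.35
tool_pos: [0.48, -0.0002, 0.1965]
tool_rot: [-0.173, -3.13, 0.004]
contact_force: [-5.9, -5.1, 3.0]
opening: 0.0115
```

```bash
python3 -c "
from h import *
gate()"
```

```text
theta 0.9989620516127481 r mm 210.2045457049273 F case [-5.3 -5.7  3. ] [ 4.800e-01 -2.000e-04  1.965e-01] 0.01149951887213904
```

Request:
jog_arm(
  deltas=[
    [0,0,0,0.65,0.83,-0.1,0.05],
    [0,0,0,0.57,0.88,0,0.05],
    [0,0,0,0.5,0.92,0,0.05],
    [0,0,0,0.43,0.95,0,0.05],
    [0,0,0,0.38,0.96,0,0.05],
    [0,0,0,0.33,0.98,0,0.05],
    [0,0,0,0.27,0.99,0,0.05],
    [0,0,0,0.22,1,0,0.05],
    [0,0,0,0,0,0,0.05],
    [0,0,0,0,0,0,0.05],
  ],
)

```text
t: 20.18
tool_pos: [0.4552, 0.079, 0.1966]
tool_rot: [-0.172, -3.129, 0.001]
contact_force: [-7.0, -3.1, -4.1]
opening: 0.0117
```

```bash
python3 - <<'E'
from h import *
gate()
o=ctrl.get_obs(); im,d=vision.get_image("top"); c=cv2.resize(im[150:330,230:470],None,fx=3.2,fy=3.2,interpolation=cv2.INTER_CUBIC); cv2.imwrite("pics/t6.png",c[:,:,::-1])
E
```

```text
theta 1.3928074949384575 r mm 213.5040054469407 F case [-6.6 -3.9 -4.1] [0.4552 0.079  0.1966] 0.01172995113487631
```

View pics/t6.png

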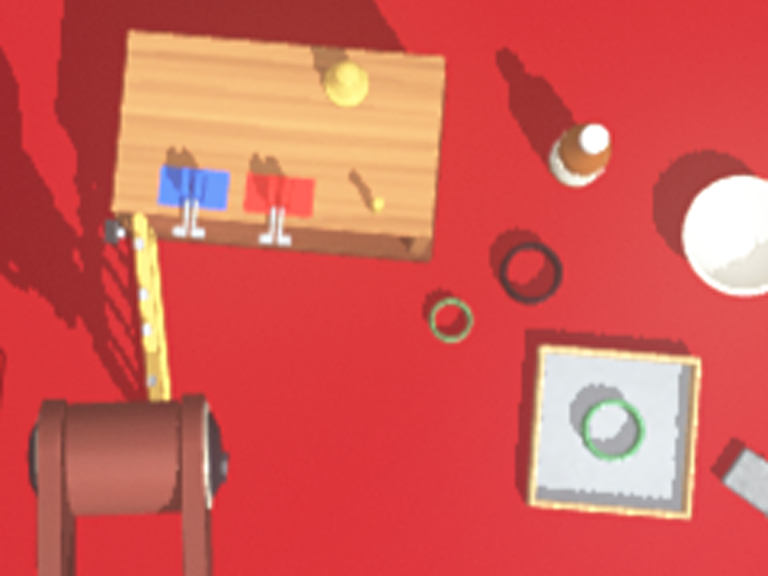

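The gate stands about 9° short of square (near 1.41 rad), from (143,225) to (158,395). Both catches are still squeezed, the keeper is in the tray, and the bystanders in this crop are in place. I'll let it settle briefly and hand it in.

Request:
jog_arm(
  deltas=[
    [0,0,0,0.15,0.1,0,0.05],
    [0,0,0,0,0,0,0.05],
    [0,0,0,0,0,0,0.05],
    [0,0,0,0,0,0,0.05],
    [0,0,0,0,0,0,0.05],
    [0,0,0,0,0,0,0.05],
  ],
)

```text
t: 20.73
tool_pos: [0.4552, 0.0789, 0.1967]
tool_rot: [-0.175, -3.132, 0.0]
contact_force: [-5.3, -2.8, -11.5]
opening: 0.0117
```

```bash
python3 - <<'E'
from h import *
gate(); print(ctrl.finish_job())
E
```

```text
theta 1.3926318437980647 r mm 213.53988950933214 F case [ -4.9  -3.3 -11.5] [0.4552 0.0789 0.1967] 0.011659561104359686
the job is handed in; nothing more can be done
None
```

The job is done and handed in at about 20.7 s, with the gripper still holding the gate wide open. No verdict was reported.

- **Keeper:** I lifted it off both posts and lowered it until I felt contact with the tray floor (about 5 N). The pictures show it lying flat in the middle of the empty tray.
- **Catches:** I squeezed red first, then blue. The last wrist and overhead pictures show both still pinched together.
- **Gate:** I pulled it by its post past the detent. The overhead picture put it at about 1.41 rad, and the final tool position gives about 1.39, against the 1.2 needed.
- **Bystanders:** the figurine, bottle and white bowl look untouched in the last overhead crop. That crop shows only the tip of the brush, and the brass bowl and bangles fall outside it, so I did not check those three at the end.

Some checks disagreed:
- **Hinge position:** the tool ended about 8 mm further from the hinge than my fit predicted, so my hinge estimate was a few mm off.
- **Force at hand-in:** about 6 N sideways and 11 N vertically remained at the tool, well under the limits. The vertical part was still growing, from 4 N to 11.5 N over the last half second.
- **Opening reading:** on the catches and the post, the opening read about 3 mm less than the stated sizes.

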